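Close up the resin degassing pot

ROBOT

A 6-joint arm with a two-finger parallel gripper is mounted at the origin on the work surface. World frame = base frame: x ahead of the robot, y to its left, z up, the work surface at z = 0. Lengths are in m, angles in degrees, forces in N, time in s.
With the tool pointing down it reaches from about 0.35 to 0.875 m from the base axis. Payload 4.2 kg.
Tool frame: the origin (TCP) lies midway between the tips of the shut fingers; the grasp point (between the pads) lies 19 mm behind it; z points along the fingers, y is the line along which they close (so a half turn about z gives the same grasp; the last joint's range is limited). The gripper opens to 87 mm and grips with 3 to 60 N. Pads are 19 mm wide; open, the fingers measure 117 mm over their backs; the gripper's body (75 mm by 190 mm) begins 51 mm behind the grasp point.
Start: joints at [-52.449, 22.042, 0.453, 0, -68.411, -14.817], TCP at [0.242, -0.576, 0.223] pointing down, gripper open.
Joint ranges: [-179.83, 179.83], [-69.29, 118.12], [-61.27, 80.66], [-181.25, 117.63], [-171.15, -9.14], [-177.46, 177.46]. Speed limits (degrees/s): [159.86, 159.86, 180, 180, 180, 180].

INTERFACE

Orientations are given as a 3x3 rotation matrix whose columns are the frame's x, y, z axes.
In Python, from station import * gives the robot as it stands.
- The arm moves only by the tool move_arm, never from a script. Its argument "targets" is text: rows parted by semicolons, each of 4 numbers parted by spaces: the shift along the world's x, y, z in units of 25 mm (1.0 is 25 mm), then the turn about the world's z in units of 5 degrees (1.0 is 5 degrees). In form: tx ty tz spin; .... A call has 1 to 10 rows; each row shifts and turns the commanded pose from where the row before left it; what a row does not reach is not made up. A row lasts 1/12 s, in which the tool goes at most 41.7 mm and 7.16 degrees, less where a joint would pass 70% of its speed; a pose out of reach is approached as far as the arm can. A call is refused whole if a number of a shift passes 1 or a number of a turn 1, either way. A call with a gripper value outside its range is refused whole. "gripper" is the finger opening in mm, from 0 to 87, set as the call begins (left out, the last holds). The fingers move at their own pace and stop on an object; the grip force is fixed at half the most. Time passes only in rows, so rows that do not move let the fingers close. It gives the time, the measured TCP pose, the force, the opening and the grip force at its end, in the units of the state.
- sense(): the state, without advancing time (a new reading comes with each control period).
- capture(name): name is "scene" or "side" or "wrist"; returns a dict with "image" (480x640x3 uint8, blue, green, red), "fx", "fy", "cx", "cy" (pixels), "world_from_camera" (4x4, takes a point from camera to world coordinates); the wrist camera has in their place "hand_eye" (4x4, takes a point from camera to tool coordinates, whose origin is the TCP and whose axes are the flange's). Camera axes: x right, y up, looking along -z (the intrinsics and any distortion apply to the point x, -y, -z); pixel columns grow to the right and rows downward; lengths in m; the calibration is good to about 2 mm. A picture is of the moment at which its call begins: read the wrist's pose just before it. There is no depth.
- finish_job(): hands the job in; it is judged then, once.
The state is a dict: "time_s": time; "joints": joint angles; "joint_velocities": joint speeds; "effort": joint torques, N m; "tcp_pos": TCP position; "ee_rot": TCP orientation; "wrist_force": force on the tool from outside, world axes, zero at the start; "moment": the same for the moment, N m; "gripper_width": opening from 0.0 (shut) to 1.0 (fully open); "gripper_force": force on a finger pad.
Only numpy, scipy, OpenCV 4.12 (cv2) and the standard library are available. Lean on these libraries where they do the work, as an engineer would, in place of code of your own. Each camera call takes 0.05 s, during which the arm holds its last target. There are 200 camera calls.

TASK

Get the resin degassing pot ready to pull a vacuum: push the rubber stopper that fits fully home, square in the pot's slanted filler neck, and fit the loose wing handle all the way down on the square stem of the vent valve. Mind the glass-fronted gauge on the lid, and leave the figures, the other two stoppers and everything else on the bench where they stand.

Things in the scene. Friction and masses are not known exactly. Their poses are not given: they have to be found in the camera images.
- pot: Closed steel degassing pot, 188 mm across, under a 200 mm aluminium lid whose flat top is 131 mm above the bench; heavy, does not move. Origin: centre of its underside; z up; its -x side is the one the neck leans to. Neck mouth at x -45, y +18, z 174 mm; valve stem foot at x +20, y -52, z 161 mm; gauge at x +52, y +45 mm. Place and turn differ each time.
- neck: Slanted filler neck of the pot: a plain straight steel tube, bore 40 mm, outside 50 mm, standing 50 mm out of the lid along its axis. It leans 30 degrees from vertical. Origin: centre of its open mouth, in the plane of the rim; z points out of the neck along its axis. A stopper can go 40 mm deep.
- stem: Square stem of the vent valve: steel, upright, 14 mm square, 18 mm tall (its top 2.5 mm stepped in to 12 mm). Origin: centre of its foot, on the flat brass shoulder (34 mm across) that the handle comes to rest on; z up, x and y square to the flats. Left at any angle; turns only stiffly (0.6 N m); its final angle does not matter.
- gauge: Round vacuum gauge with a glass face, 63 mm across and 28 mm thick, upright on a short brass foot on the lid. Origin: the foot, on the lid's top; the dial's centre is 53 mm above it, its top 85 mm above it. Face looks along -x. Must not be knocked.
- stopper: The fitting stopper (middle size of three), black rubber, on its narrow end: plug 34 mm long, tapering 28 to 37.6 mm across, then a flange 48 mm across, 6 mm thick, that comes to rest on the neck's rim, then a pull knob 22 mm across, 26 mm tall; 66 mm in all, 40 to 85 g. Its origin is the centre of its underside (narrow end); z runs up its axis to the knob.
- stopper_seat (a point): Centre of the underside of the fitting stopper's flange, 34 mm up its axis from the narrow end. Home, it lies at the centre of the neck's mouth.
- handle: Loose aluminium wing handle, on its hub: hub 32 mm square, 22 mm tall, square bore from below 15.6 mm across, 19 mm deep, lead-in 1.5 mm; on it an upright fin 62 long, 12 thick, 26 mm tall (48 mm in all), 75 to 155 g. Origin: centre of the hub's underside (mouth of the bore); z up, x along the fin; bore flats along x and y. Goes on any of four ways.
- stopper_small: Too small a stopper, black rubber: plug 30 mm long, 22 to 28 mm across, flange 34 mm, same 22 mm knob; 62 mm high. Bystander. Its origin is the centre of its underside (narrow end); z runs up its axis to the knob.
- stopper_large: Too large a stopper, black rubber: plug 38 mm long, 42 to 50 mm across, flange 60 mm, same 22 mm knob; 70 mm high. Bystander. Its origin is the centre of its underside (narrow end); z runs up its axis to the knob.
- figure_a: Grey cast figure on a black plinth 36 mm square, 84 mm high in all. Origin under its centre. Bystander.
- figure_b: Grey cast figure on a black plinth 36 mm square, 77 mm high in all. Origin under its centre. Bystander.
- mixing_cup: White plastic mixing cup, 60 mm across the rim, 62 mm high. Origin under its centre. Bystander.
- paint_bottle: Small white paint bottle with a black cap, 28 mm across, 75 mm high. Origin under its centre. Bystander.
- tape_roll: Tan roll of tape lying flat, 86 mm across, 24 mm high. Origin under its centre. Bystander.
- mug: Red mug, 80 mm across, 90 mm high, handle on its +y side. Origin under its centre. Bystander.

How it is judged:
By the outcome, as a careful person would: the job done as asked, in the order asked, and still so for the second after the job is handed in, with the robot touching nothing.
It also fails if it takes over 72 s, if anything falls off the work surface, if the arm or the gripper's body presses on something with over 40 N, if the wrist force passes 120 N, or if a joint passes its speed limit or range.

## Working session

There is one attempt and no reset: what is moved stays moved. The work goes in short steps, Python scripts to look and compute and a tool call to move; the robot and the scene stay as the last step left them, time stands still between calls to the robot, and variables do not carry over. Pictures are saved under pics/ and viewed, at most 10 in all, crops included, and the job is handed in when it is done.

Besides the shell and the picture viewer there is one more tool, called after ">>>" as name(argument=value, ...) on one line, values as JSON. move_arm: Moves the arm, as the interface text tells. Its arguments: {"type":"object","properties":{"targets":{"type":"string"},"gripper":{"type":"number"}},"required":["targets"]}

```bash
mkdir -p pics; cat > h.py <<'E'
from station import *
import numpy as np, cv2
def save(c,n): cv2.imwrite(f'pics/{n}.png',c['image'])
def ray(c,u,v,T=None):
    T=np.array(c['world_from_camera']) if T is None else T
    d=np.array([(u-c['cx'])/c['fx'],-(v-c['cy'])/c['fy'],-1.0])
    return T[:3,3],T[:3,:3]@d
def onz(c,u,v,z,T=None):
    o,d=ray(c,u,v,T); return o+d*(z-o[2])/d[2]
def tri(r1,r2):
    (o1,d1),(o2,d2)=r1,r2
    s=np.linalg.lstsq(np.c_[d1,-d2],o2-o1,rcond=None)[0]
    a,b=o1+d1*s[0],o2+d2*s[1]
    return (a+b)/2,np.linalg.norm(a-b)
def proj(c,p,T=None):
    T=np.array(c['world_from_camera']) if T is None else T
    q=np.linalg.inv(T)@np.r_[p,1]
    return c['cx']-c['fx']*q[0]/q[2], c['cy']+c['fy']*q[1]/q[2]
def wristT(c,s):
    T=np.eye(4);T[:3,:3]=np.array(s['ee_rot']);T[:3,3]=s['tcp_pos']; return T@np.array(c['hand_eye'])
E
python3 - <<'E'
from h import *
import pickle
s=sense();print(s)
for n in('scene','side','wrist'):
    c=capture(n);save(c,n+'0');pickle.dump(c,open(n+'0.pkl','wb'));print({k:(np.round(v,3).tolist()) for k,v in c.items() if k!='image'})
E
```

```text
{'time_s': 0.0, 'joints': array([-5.24477401e+01,  2.20923757e+01,  3.79119352e-01, -2.48119649e-02,
       -6.84089037e+01, -1.48174872e+01]), 'joint_velocities': array([-0.01629192,  0.0562057 , -0.01276253,  0.03276106,  0.12626582,
       -0.07311827]), 'effort': array([ 9.57708398e-04, -3.90664172e+01,  1.87412506e+01,  4.22025561e+00,
        1.10773792e-02, -1.57432482e-04]), 'tcp_pos': array([ 0.24132576, -0.57589477,  0.22144888]), 'ee_rot': array([[-9.22365376e-01, -3.86317423e-01, -9.80226776e-04],
       [-3.86318635e-01,  9.22363359e-01,  1.93571111e-03],
       [ 1.56326332e-04,  2.16411278e-03, -9.99997646e-01]]), 'wrist_force': array([ 0.09482437, -0.81655219,  0.14256987]), 'moment': array([ 0.03090762, -0.05970682,  0.02142825]), 'gripper_force': 0.0, 'gripper_width': 1.0013082051232163}
{'fx': 436.393, 'fy': 436.393, 'cx': 322.763, 'cy': 241.911, 'world_from_camera': [[0.774, -0.384, 0.504, 1.05], [0.633, 0.45, -0.63, -0.606], [0.015, 0.806, 0.592, 0.699], [0.0, 0.0, 0.0, 1.0]]}
{'fx': 485.566, 'fy': 485.566, 'cx': 325.707, 'cy': 242.065, 'world_from_camera': [[-0.829, 0.307, -0.468, 0.087], [-0.56, -0.445, 0.699, 0.725], [0.006, 0.841, 0.541, 0.684], [0.0, 0.0, 0.0, 1.0]]}
{'fx': 399.543, 'fy': 399.543, 'cx': 321.279, 'cy': 244.606, 'hand_eye': [[-0.001, 0.957, 0.29, 0.079], [1.0, 0.001, 0.0, -0.0], [-0.0, 0.29, -0.957, -0.161], [0.0, 0.0, 0.0, 1.0]]}
```

View pics/scene0.png

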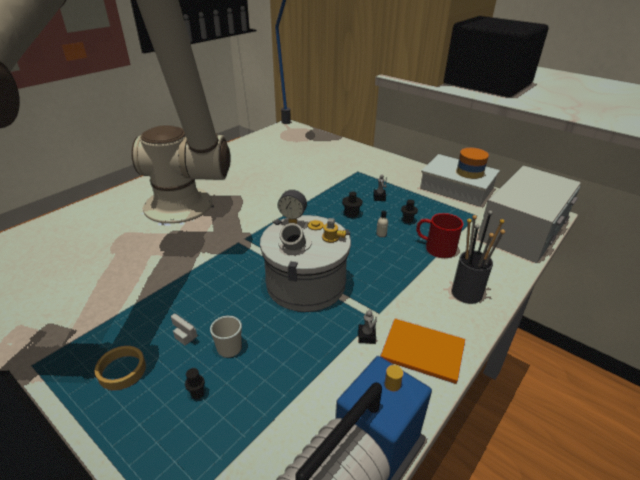

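View pics/side0.png

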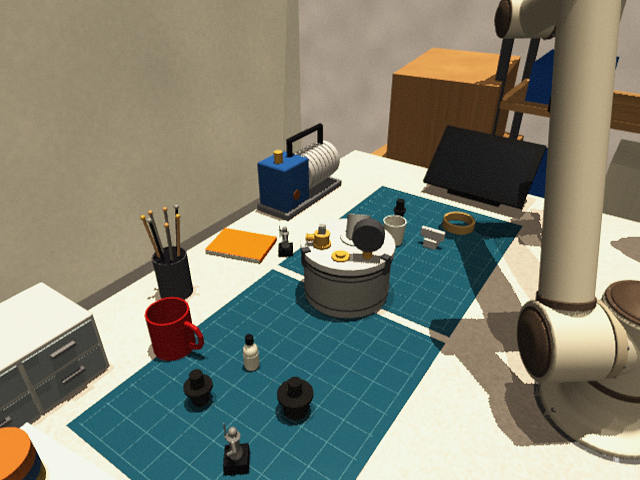

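The scene view shows the pot at about (306,262), the gauge at (291,205), the neck at (291,238) and the stem at (330,228). The wing handle is at (184,328), and the stoppers are at (352,204), (409,211) and (195,384). The side view shows the same stoppers at (294,397), (198,387) and (400,206). Next I'll crop the images closer.

```bash
python3 - <<'E'
from h import *
import pickle
a=pickle.load(open('scene0.pkl','rb'));b=pickle.load(open('side0.pkl','rb'))
def cr(c,u,v,w,h): return cv2.resize(c['image'][v:v+h,u:u+w],(400,300),interpolation=cv2.INTER_CUBIC)
o=np.vstack([np.hstack([cr(a,246,180,120,90),cr(b,285,200,120,90)]),np.hstack([cr(a,150,305,120,90),cr(b,385,190,80,60)])])
o=cv2.convertScaleAbs(o,alpha=1.5,beta=15)
cv2.imwrite('pics/comp.png',o)
for (p,q,n) in [((352,194),(295,383),'A'),((409,203),(197,376),'B'),((195,375),(400,201),'C')]:
    print(n,tri(ray(a,*p),ray(b,*q)))
# widths of dark blobs
for c,pts in((a,[(352,205),(409,212),(195,384)]),(b,[(294,397),(198,387),(400,206)])):
    g=c['image'].max(2)
    m=(g<50).astype(np.uint8); n,l,st,ce=cv2.connectedComponentsWithStats(m)
    for p in pts:
        k=l[p[1],p[0]]; s=st[k]
        rows=[(v,)+tuple(np.where(l[v]==k)[0][[0,-1]]) for v in range(s[1],s[1]+s[3])]
        z=np.linalg.norm(ray(c,*p)[0]-onz(c,*p,0.04))/c['fx']
        print(p,k,s,'mm/px',z*1000,'maxwidth mm',max(r[2]-r[1]+1 for r in rows)*z*1000); print(rows)
E
```

```text
A (array([0.42666547, 0.30476338, 0.06579322]), np.float64(0.0003755195474683905))
B (array([0.57310397, 0.38000913, 0.05903174]), np.float64(0.0013640448028298781))
C (array([ 0.5797883 , -0.37208304,  0.05659488]), np.float64(0.00406142694223615))
(352, 205) 30 [342 192  20  27 383] mm/px 2.9083949458138925 maxwidth mm 58.16789891627785
[(192, np.int64(351), np.int64(354)), (193, np.int64(350), np.int64(355)), (194, np.int64(350), np.int64(355)), (195, np.int64(349), np.int64(355)), (196, np.int64(349), np.int64(355)), (197, np.int64(346), np.int64(357)), (198, np.int64(344), np.int64(359)), (199, np.int64(343), np.int64(360)), (200, np.int64(343), np.int64(361)), (201, np.int64(343), np.int64(361)), (202, np.int64(342), np.int64(361)), (203, np.int64(343), np.int64(361)), (204, np.int64(343), np.int64(361)), (205, np.int64(344), np.int64(360)), (206, np.int64(344), np.int64(359)), (207, np.int64(345), np.int64(359)), (208, np.int64(345), np.int64(359)), (209, np.int64(344), np.int64(359)), (210, np.int64(344), np.int64(359)), (211, np.int64(344), np.int64(360)), (212, np.int64(344
[... 6150 characters left out ...]
199  12  17 145] mm/px 2.816067648201676 maxwidth mm 33.79281177842011
[(199, np.int64(398), np.int64(402)), (200, np.int64(397), np.int64(403)), (201, np.int64(397), np.int64(404)), (202, np.int64(397), np.int64(403)), (203, np.int64(397), np.int64(403)), (204, np.int64(397), np.int64(403)), (205, np.int64(396), np.int64(403)), (206, np.int64(396), np.int64(403)), (207, np.int64(395), np.int64(403)), (208, np.int64(394), np.int64(405)), (209, np.int64(394), np.int64(405)), (210, np.int64(394), np.int64(405)), (211, np.int64(394), np.int64(405)), (212, np.int64(395), np.int64(404)), (213, np.int64(395), np.int64(403)), (214, np.int64(395), np.int64(403)), (215, np.int64(401), np.int64(403))]
```

View pics/comp.png

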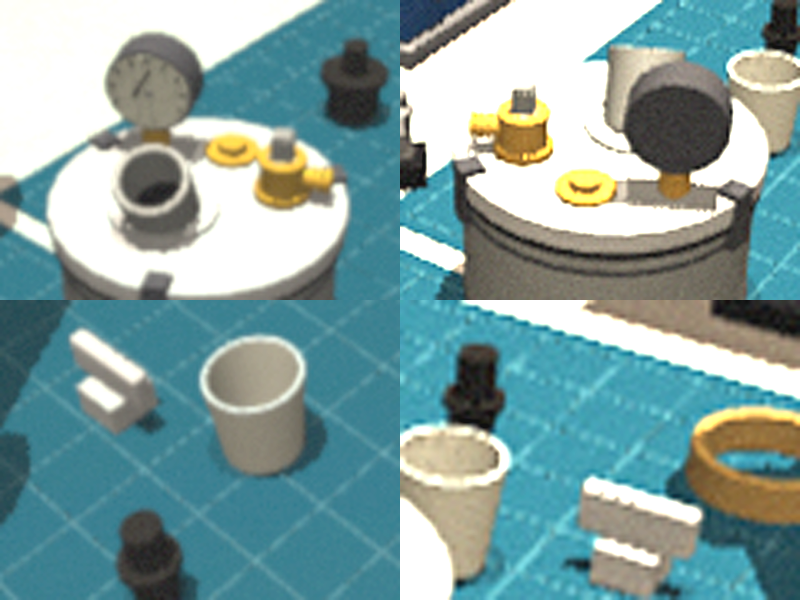

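```bash
python3 - <<'E'
from h import *
import pickle
a=pickle.load(open('scene0.pkl','rb'));b=pickle.load(open('side0.pkl','rb'))
P=lambda s:print(s)
st,e=tri(ray(a,331.2,220.2),ray(b,322.2,226.4));P(('stem',st,e))
nk=onz(a,292.3,232.5,.174);P(('neck',nk))
nk2=onz(b,285+248/3.333,200+52/3.333,.174);P(('neck side rough',nk2))
g,e=tri(ray(a,246+152/3.333,180+83/3.333),ray(b,285+280/3.333,200+118/3.333));P(('gauge',g,e))
# rigid 2D fit
L=np.array([[-45,18],[20,-52],[52,45]])/1e3;W=np.array([nk[:2],st[:2],g[:2]])
l=(L-L.mean(0))@[1,1j];w=(W-W.mean(0))@[1,1j];r=(np.conj(l)*w).sum();r/=abs(r)
print('yaw',np.degrees(np.angle(r)),'res',abs(w-r*l)*1e3)
o=W.mean(0)@[1,1j]-r*(L.mean(0)@[1,1j]);print('pot',o)
q=o+r*(L@[1,1j]);print(q)
# handle: fin ends top: scene crop(80,338)&(148,383)
for p,q_ in (((150+78/3.333,305+33/3.333),(385+298/5,190+192/5)),((150+150/3.333,305+80/3.333),(385+185/5,190+190/5))):
    P(tri(ray(a,*p),ray(b,*q_)));P(onz(a,*p,.048))
for n,p,z in(('bottle',(382,212),.075),('mug',(440,220),.09),('figA',(380,178),.08),('cup',(227,325),.062),('figB',(369,315),.08)):P((n,onz(a,*p,z)))
s=sense();print(np.degrees(np.arctan2(s['ee_rot'][1,1],s['ee_rot'][0,1])))
E
```

```text
('stem', array([0.56668383, 0.02474372, 0.17576488]), np.float64(0.0019076781816930249))
('neck', array([ 0.53304903, -0.06223937,  0.174     ]))
('neck side rough', array([ 0.5278489 , -0.05998946,  0.174     ]))
('gauge', array([0.46580969, 0.0087898 , 0.18174901]), np.float64(0.00038592637921622703))
yaw 117.07170307590393 res [2.03024407 0.86164878 1.16885855]
pot (0.5292083979654625-0.015913836648837644j)
[0.53366025-0.06417543j 0.56640905+0.02556039j 0.46547323+0.00990919j]
(array([ 0.4240028 , -0.30834194,  0.05297871]), np.float64(0.0064682665706152585))
[ 0.42298588 -0.30507013  0.048     ]
(array([ 0.47877537, -0.29818875,  0.04092749]), np.float64(0.004904473536078245))
[ 0.48755286 -0.30064911  0.048     ]
('bottle', array([0.55324705, 0.26654156, 0.075     ]))
('mug', array([0.69883346, 0.31032074, 0.09      ]))
('figA', array([0.44773409, 0.41688054, 0.08      ]))
('cup', array([ 0.53867289, -0.2607651 ,  0.062     ]))
('figB', array([ 0.7445484 , -0.07485066,  0.08      ]))
112.72456215215118
```

Sizes from the images: A is large, B at (0.573, 0.380) is the fitting stopper, and C is small. The pot's yaw is about 117°. The handle's fin lies roughly along world x, near (0.455, -0.303). The first move is toward the pot for a wrist view.

>>> move_arm(targets="0.55 1 0.5 1;0.55 1 0.5 1;0.55 1 0.5 1;0.55 1 0.5 1;0.55 1 0.5 1;0.55 1 0.5 1;0.55 1 0.5 1;0.55 1 0.5 1;0.55 1 0.5 1;0.55 1 0.5 1", gripper=87)

```text
time_s: 0.98
tcp_pos: [0.3793, -0.325, 0.348]
ee_rot: [[-0.293, -0.956, -0.0], [-0.956, 0.293, 0.0], [-0.0, 0.0, -1.0]]
wrist_force: [1.0, -0.1, 0.8]
gripper_width: 1.003
gripper_force: 0.0
```

>>> move_arm(targets="0.6 1 0 0.88;0.6 1 0 0.88;0.6 1 0 0.88;0.6 1 0 0.88;0.6 1 0 0.88;0.6 1 0 0.88;0.6 1 0 0.88;0.6 1 0 0.88;0.6 1 0 0.88;0.6 1 0 0.88;")

```text
time_s: 1.82
tcp_pos: [0.5294, -0.075, 0.3473]
ee_rot: [[0.453, -0.891, -0.001], [-0.891, -0.453, 0.0], [-0.0, 0.0, -1.0]]
wrist_force: [0.6, -0.6, -0.2]
gripper_width: 0.995
gripper_force: 0.0
```

>>> move_arm(targets="0 0 0 0;0 0 0 0")

```text
time_s: 1.98
tcp_pos: [0.5293, -0.0753, 0.3467]
ee_rot: [[0.451, -0.892, -0.002], [-0.892, -0.451, -0.0], [-0.001, 0.002, -1.0]]
wrist_force: [-0.4, -0.3, -0.3]
gripper_width: 1.001
gripper_force: 0.0
```

```bash
python3 - <<'E'
from h import *
import pickle
s=sense();c=capture('wrist');pickle.dump((s,c),open('w1.pkl','wb'));save(c,'w1')
print(s['time_s'],s['tcp_pos'],s['joints'],np.degrees(np.arctan2(s['ee_rot'][1,1],s['ee_rot'][0,1])))
E
```

```text
1.9833 [ 0.52931165 -0.07527916  0.34669547] [ 9.28981043e+00  9.57130129e+00  7.82651554e-01 -1.17782760e-02
 -8.13149088e+01  1.75429608e+01] -153.16898272186552
```

View pics/w1.png

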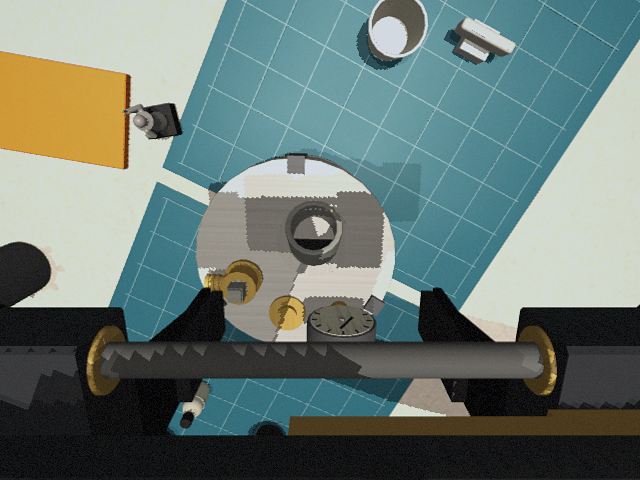

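Wrist view: the neck mouth is at about (314,232), the stem top at (236,291), the gauge at (342,322) and the handle at (485,37). The neck leans toward the camera, as expected. I'll head to the stopper and take another picture partway for a second view of the pot.

>>> move_arm(targets="0 1 0 0;0 1 0 0;0 1 0 0;0 1 0 0;0 0 0 0;0 0 0 0")

```text
time_s: 2.53
tcp_pos: [0.5286, 0.0233, 0.3477]
ee_rot: [[0.45, -0.893, -0.0], [-0.893, -0.45, -0.0], [0.0, 0.0, -1.0]]
wrist_force: [0.8, -1.2, -0.0]
gripper_width: 0.995
gripper_force: 0.0
```

```bash
python3 - <<'E'
from h import *
import pickle
s=sense();c=capture('wrist');pickle.dump((s,c),open('w2.pkl','wb'));save(c,'w2')
print(s['time_s'],s['tcp_pos'])
E
```

```text
2.5333 [0.52861217 0.02333531 0.3477142 ]
```

>>> move_arm(targets="0.1 1 -0.3 0;0.1 1 -0.3 0;0.1 1 -0.3 0;0.1 1 -0.3 0;0.1 1 -0.3 0;0.1 1 -0.3 0;0.1 1 -0.3 0;0.1 1 -0.3 0;0.1 1 -0.3 0;0.1 1 -0.3 0")

```text
time_s: 3.42
tcp_pos: [0.5547, 0.2729, 0.2724]
ee_rot: [[0.448, -0.894, 0.0], [-0.894, -0.448, -0.0], [0.0, -0.0, -1.0]]
wrist_force: [0.0, -0.6, -0.1]
gripper_width: 0.995
gripper_force: 0.0
```

>>> move_arm(targets="0.2 1 -0.5 0;0.2 1 -0.5 0;0.2 1 -0.5 0;0.2 1 -0.5 0;0 0.2 -0.5 0;0 0 0 0;0 0 0 0")

```text
time_s: 4.0
tcp_pos: [0.5743, 0.3769, 0.2091]
ee_rot: [[0.449, -0.894, -0.002], [-0.894, -0.449, -0.002], [0.001, 0.003, -1.0]]
wrist_force: [0.6, 0.5, 0.7]
gripper_width: 0.998
gripper_force: 0.0
```

```bash
python3 - <<'E'
from h import *
import pickle
s=sense();c=capture('wrist');pickle.dump((s,c),open('w3.pkl','wb'));save(c,'w3')
print(s['time_s'],s['tcp_pos'])
s1,w1=pickle.load(open('w1.pkl','rb'));s2,w2=pickle.load(open('w2.pkl','rb'))
for p in((.5337,-.0642,.174),(.5664,.0256,.179)):print(proj(w1,p,wristT(w1,s1)),proj(w2,p,wristT(w2,s2)))
print(proj(c,(.573,.380,.066),wristT(c,s)))
def cr(i,u,v,w): h=w*3//4; u,v=max(0,int(u-w/2)),max(0,int(v-h/2));print('crop',u,v,w); return cv2.resize(i[v:v+h,u:u+w],(400,300),interpolation=cv2.INTER_CUBIC)
u,v=proj(w2,(.550,-.02,.174),wristT(w2,s2))
o=np.vstack([np.hstack([cr(w1['image'],280,260,160),cr(w2['image'],u,v,160)]),np.hstack([cr(w1['image'],485,40,100),cr(c['image'],*proj(c,(.573,.380,.066),wristT(c,s)),400)])])
cv2.imwrite('pics/comp2.png',cv2.convertScaleAbs(o,alpha=1.4,beta=10))
E
```

```text
4.0 [0.57425395 0.37686307 0.20908058]
(np.float64(311.1858159773589), np.float64(229.85701626609264)) (np.float64(365.2568558378348), np.float64(123.03966330150047))
(np.float64(234.07453292979386), np.float64(301.72726423549534)) (np.float64(280.3139680399355), np.float64(204.7984248535309))
(np.float64(321.0463683148907), np.float64(234.19588016534993))
crop 200 200 160
crop 242 103 160
crop 435 2 100
crop 121 84 400
```

View pics/comp2.png

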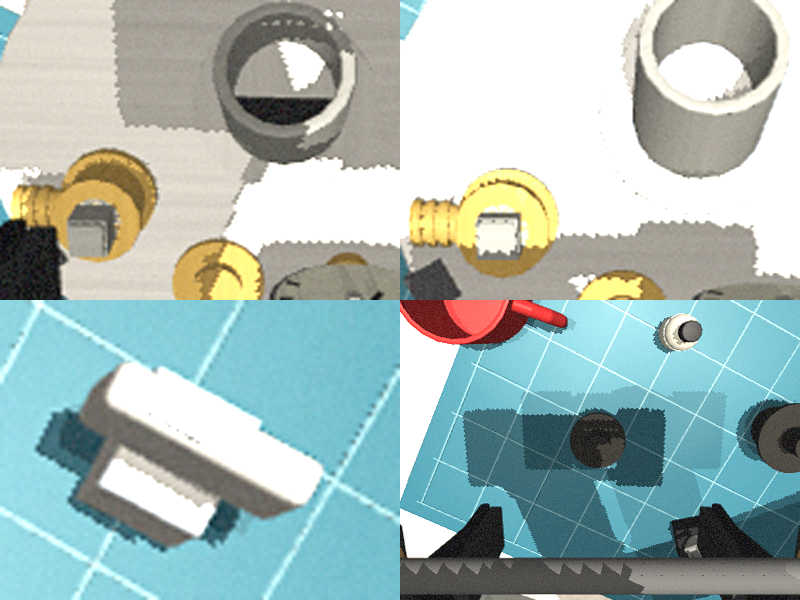

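The composite shows the neck mouth at w1 (314,227). The stem top is at w1 (235.2,294.8) and w2 (281.2,197.8), with its flats nearly along the image axes. In w3 the stopper's flange disc is at (319,224).

```bash
python3 - <<'E'
from h import *
import pickle
s1,w1=pickle.load(open('w1.pkl','rb'));s2,w2=pickle.load(open('w2.pkl','rb'));s3,w3=pickle.load(open('w3.pkl','rb'))
a=pickle.load(open('scene0.pkl','rb'))
T1,T2,T3=wristT(w1,s1),wristT(w2,s2),wristT(w3,s3)
g=w3['image'];m=((g.max(2)<75)&(np.ptp(g.astype(int),axis=2)<22)).astype(np.uint8)
n,l,st,ce=cv2.connectedComponentsWithStats(m);k=l[224,319];print('blob',st[k],ce[k])
print('stopper flange',onz(w3,319,224,.040,T3),'knob?',tri(ray(w3,319,224,T3),ray(a,409.5,210)))
print('stem w1w2',tri(ray(w1,235.2,294.8,T1),ray(w2,281.2,197.8,T2)),'w1+scene',tri(ray(w1,235.2,294.8,T1),ray(a,331.2,220.2)),onz(w1,235.2,294.8,.179,T1),onz(w2,281.2,197.8,.179,T2))
print('neck w1',onz(w1,314,227.2,.174,T1),'w1+scene',tri(ray(w1,314,227.2,T1),ray(a,292.3,232.5)))
u=367.3
print('neck w2 ', [onz(w2,u,v,.174,T2) for v in(123,127)])
# rim outer edge points: project circle of outside dia with candidate, print extents
for C in [np.array([.5337,-.0642,.174]),np.array([.531,-.0615,.174])]:
  th=np.radians(117);ax=np.array([-np.cos(th)*.5,-np.sin(th)*.5,np.sqrt(.75)]);e1=np.array([-np.sin(th),np.cos(th),0]);e2=np.cross(ax,e1)
  for w,T in((w1,T1),(w2,T2),(a,None)):
    q=np.array([proj(w,C+.025*(np.cos(t)*e1+np.sin(t)*e2),T) for t in np.linspace(0,6.28,60)]);print(q.min(0),q.max(0))
# handle fin top ends in w1
H=[(435+x/4,2+(y-300)/4) for x,y in((122,363),(322,466),(84,415),(300,505))]
print([onz(w1,*p,.048,T1) for p in H])
E
```

```text
blob [ 291  196   56   56 2479] [318.42073417 223.88059701]
stopper flange [0.5753635  0.37907148 0.04      ] knob? (array([0.57597069, 0.38026467, 0.03668676]), np.float64(0.0021310971859695234))
stem w1w2 (array([0.56823374, 0.02058886, 0.17567551]), np.float64(8.494683979731313e-05)) w1+scene (array([0.56904516, 0.02095012, 0.17780676]), np.float64(0.0030905547403918365)) [0.56816883 0.01891636 0.179     ] [0.56824209 0.01990653 0.179     ]
neck w1 [ 0.53258619 -0.06741249  0.174     ] w1+scene (array([ 0.53416924, -0.06638501,  0.17631291]), np.float64(0.004125687552431727))
neck w2  [array([ 0.53225096, -0.06496325,  0.174     ]), array([ 0.53077601, -0.06226045,  0.174     ])]
[282.24364057 202.36787602] [340.13940956 258.26929434]
[334.10963589  95.35562265] [396.44417196 151.73248703]
[280.06795763 222.33591468] [303.75485304 243.96348247]
[283.74114941 206.43699775] [341.45928967 262.30095244]
[335.5553077  100.07229455] [397.68827729 156.43205395]
[280.02987754 221.33755025] [303.63725699 242.86937849]
[array([ 0.48007892, -0.3060882 ,  0.048     ]), array([ 0.42042618, -0.30938481,  0.048     ]), array([ 0.48232884, -0.29151001,  0.048     ]), array([ 0.42022977, -0.29907804,  0.048     ])]
```

>>> move_arm(targets="0.06 0.1 -0.9 0;0 0 -1 0;0 0 -1 0;0 0 -1 0;0 0 -1 0;0 0 -1 0;0 0 -0.6 0;0 0 0 0;0 0 0 0")

```text
time_s: 4.8
tcp_pos: [0.5763, 0.3801, 0.0487]
ee_rot: [[0.449, -0.893, 0.001], [-0.893, -0.449, 0.0], [0.0, -0.001, -1.0]]
wrist_force: [-0.7, -0.4, 0.8]
gripper_width: 0.995
gripper_force: 0.0
```

>>> move_arm(targets="0 0 0 0;0 0 0 0;0 0 0 0;0 0 0 0;0 0 0 0;0 0 0 0;0 0 0 0;0 0 0 0", gripper=10)

```text
time_s: 5.47
tcp_pos: [0.5755, 0.3811, 0.0475]
ee_rot: [[0.45, -0.893, -0.0], [-0.893, -0.45, -0.0], [0.0, 0.0, -1.0]]
wrist_force: [0.1, -0.2, 0.0]
gripper_width: 0.482
gripper_force: 0.0
```

>>> move_arm(targets="0 0 0 0;0 0 0 0;0 0 0 0;0 0 0 0;0 0 0 0;0 0 0 0;0 0 0 0")

```text
time_s: 6.05
tcp_pos: [0.5755, 0.3811, 0.0474]
ee_rot: [[0.45, -0.893, -0.0], [-0.893, -0.45, -0.0], [0.0, 0.0, -1.0]]
wrist_force: [0.1, -0.5, 0.2]
gripper_width: 0.244
gripper_force: 30.0
```

>>> move_arm(targets="0 0 0.5 0;0 0 1 0;0 0 1 0;0 0 1 0;0 0 1 0;0 0 1 0;0 0 1 0;0 0 0 0")

```text
time_s: 6.72
tcp_pos: [0.5781, 0.3827, 0.2183]
ee_rot: [[0.451, -0.893, 0.011], [-0.893, -0.451, 0.007], [-0.002, -0.013, -1.0]]
wrist_force: [0.4, 0.4, 1.3]
gripper_width: 0.242
gripper_force: 30.0
```

>>> move_arm(targets="-0.1 -1 0.5 0;-0.1 -1 0.5 0;-0.1 -1 0.5 0;-0.1 -1 0.5 0;-0.1 -1 0.5 0;-0.1 -1 0.5 0;-0.1 -1 0.5 0;-0.1 -1 0.5 0;-0.1 -1 0 0;-0.1 -1 0 0")

```text
time_s: 7.55
tcp_pos: [0.5504, 0.1299, 0.3117]
ee_rot: [[0.45, -0.893, 0.003], [-0.893, -0.45, 0.001], [-0.0, -0.003, -1.0]]
wrist_force: [0.8, -0.7, -0.6]
gripper_width: 0.242
gripper_force: 30.0
```

>>> move_arm(targets="-0.1 -1 0 0;-0.1 -1 0 0;-0.1 -1 0 0;-0.1 -1 0 0;-0.1 -1 0 0;-0.1 -1 0 0;-0.1 -1 0 0;-0.1 -0.84 0 0;0 0 0 0;0 0 0 0")

```text
time_s: 8.38
tcp_pos: [0.5302, -0.0657, 0.3104]
ee_rot: [[0.448, -0.894, 0.001], [-0.894, -0.448, 0.0], [0.0, -0.001, -1.0]]
wrist_force: [0.4, -0.3, -0.3]
gripper_width: 0.243
gripper_force: 30.0
```

>>> move_arm(targets="0.04 0.04 -0.8 0;0 0 -1 0;0 0 -0.6 0;0 0 0 0;0 0 0 0")

```text
time_s: 8.8
tcp_pos: [0.5316, -0.0632, 0.25]
ee_rot: [[0.451, -0.892, -0.001], [-0.892, -0.451, -0.001], [0.0, 0.001, -1.0]]
wrist_force: [0.7, -0.1, 0.2]
gripper_width: 0.24
gripper_force: 30.0
```

```bash
cat > two.py <<'E'
from h import *
import sys
name=sys.argv[1]; p=eval(sys.argv[2]); w=int(sys.argv[3])
s=sense();print(s['time_s'],s['tcp_pos'],s['wrist_force'],s['gripper_width'])
o=[]
for n in('scene','side'):
    c=capture(n);u,v=map(int,proj(c,p));u0,v0=u-w//2,v-w//2;print(n,u0,v0,'scale',400/w)
    o.append(cv2.resize(c['image'][v0:v0+w,u0:u0+w],(400,400),interpolation=cv2.INTER_CUBIC))
cv2.imwrite(f'pics/{name}.png',cv2.convertScaleAbs(np.hstack(o),alpha=1.5,beta=15))
E
python3 two.py t1 '(.532,-.066,.2)' 100
```

```text
8.8 [ 0.53156092 -0.06324734  0.24995791] [ 0.6987306  -0.05193296  0.17890508] 0.24029056308575
scene 240 172 scale 4.0
side 309 153 scale 4.0
```

View pics/t1.png

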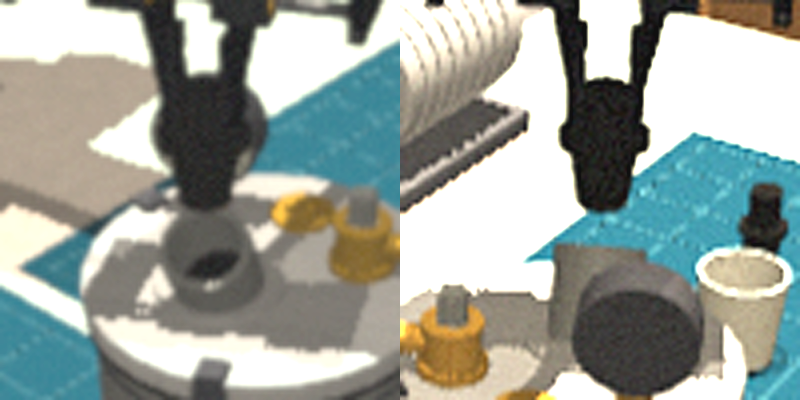

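The stopper hangs in line with the mouth in both views: plug at (207,190) over mouth (207,240) in the scene crop, and plug and neck both centred near x=604 in the side crop. I'll lower it into the mouth.

>>> move_arm(targets="0.02 -0.04 -0.4 0;0 0 -0.4 0;0 0 -0.4 0;0 0 -0.3 0;0 0 -0.15 0;0 0 -0.15 0;0 0 0 0")

```text
time_s: 9.48
tcp_pos: [0.5328, -0.0656, 0.2049]
ee_rot: [[0.45, -0.893, 0.001], [-0.893, -0.45, -0.001], [0.002, -0.001, -1.0]]
wrist_force: [2.7, -4.6, -1.7]
gripper_width: 0.246
gripper_force: 30.0
```

Force is small and toward +d, so the plug's upper side is touching the rim. I'll swing it along the planned arc.

>>> move_arm(targets="0.04 -0.07 0 0;0.03 -0.055 -0.045 0;0.03 -0.055 -0.045 0;0.03 -0.055 -0.045 0;0.03 -0.055 -0.045 0;0 0 0 0")

```text
time_s: 9.98
tcp_pos: [0.5362, -0.0709, 0.2023]
ee_rot: [[0.45, -0.893, 0.001], [-0.893, -0.45, 0.002], [-0.001, -0.002, -1.0]]
wrist_force: [-2.7, 4.3, 8.0]
gripper_width: 0.239
gripper_force: 30.0
```

>>> move_arm(targets="0.03 -0.055 -0.06 0;0.03 -0.055 -0.06 0;0.03 -0.055 -0.06 0;0.03 -0.055 -0.06 0;0 0 0 0")

```text
time_s: 10.4
tcp_pos: [0.5392, -0.0764, 0.1958]
ee_rot: [[0.45, -0.893, 0.001], [-0.893, -0.45, 0.002], [-0.001, -0.002, -1.0]]
wrist_force: [-2.4, 4.7, 8.1]
gripper_width: 0.248
gripper_force: 30.0
```

```bash
python3 two.py t2 '(.536,-.07,.19)' 80
```

```text
10.4 [ 0.53923217 -0.07639702  0.19582227] [-2.44119263  4.66231167  8.05424998] 0.24817508496787846
scene 250 188 scale 5.0
side 318 166 scale 5.0
```

View pics/t2.png

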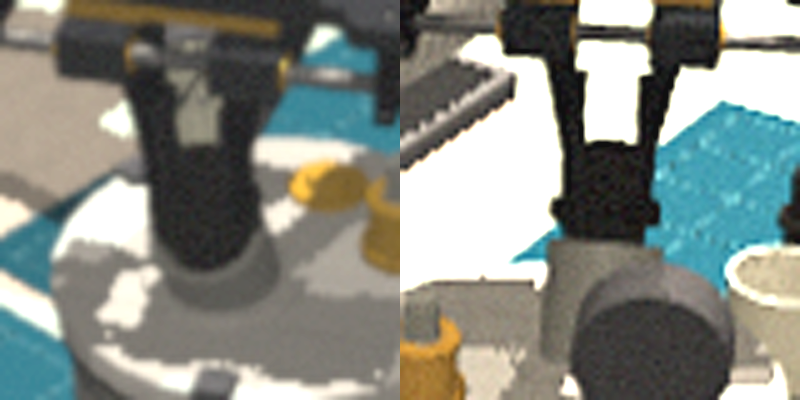

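The plug is inside the neck and tilting with a steady force of about 10 N, and the flange sits above the rim in the side crop at about (604,212). I'll carry on along the arc.

>>> move_arm(targets="0.022 -0.045 -0.07 0;0.022 -0.045 -0.07 0;0.022 -0.045 -0.07 0;0.022 -0.045 -0.07 0;0 0 0 0")

```text
time_s: 10.92
tcp_pos: [0.5409, -0.081, 0.1892]
ee_rot: [[0.45, -0.893, 0.0], [-0.893, -0.45, 0.002], [-0.002, -0.001, -1.0]]
wrist_force: [-3.9, 4.5, 10.2]
gripper_width: 0.244
gripper_force: 30.0
```

>>> move_arm(targets="-0.015 0.03 -0.06 0;-0.015 0.03 -0.06 0;-0.015 0.03 -0.06 0;-0.015 0.03 -0.06 0;0 0 0 0")

```text
time_s: 11.33
tcp_pos: [0.5401, -0.0795, 0.1849]
ee_rot: [[0.451, -0.892, 0.002], [-0.892, -0.451, -0.001], [0.002, -0.001, -1.0]]
wrist_force: [-4.4, -0.6, 14.7]
gripper_width: 0.243
gripper_force: 30.0
```

>>> move_arm(targets="-0.02 0.035 -0.03 0;-0.02 0.035 -0.03 0;-0.02 0.035 -0.03 0;-0.02 0.035 -0.03 0;0 0 0 0")

```text
time_s: 11.75
tcp_pos: [0.54, -0.0791, 0.184]
ee_rot: [[0.452, -0.892, 0.007], [-0.892, -0.452, -0.007], [0.009, -0.003, -1.0]]
wrist_force: [-1.3, -11.7, 17.1]
gripper_width: 0.244
gripper_force: 30.0
```

```bash
python3 two.py t3 '(.536,-.07,.19)' 80
```

```text
11.75 [ 0.54000644 -0.07913668  0.18401082] [ -1.32714329 -11.73896709  17.09500687] 0.2439904645105225
scene 250 188 scale 5.0
side 318 166 scale 5.0
```

View pics/t3.png

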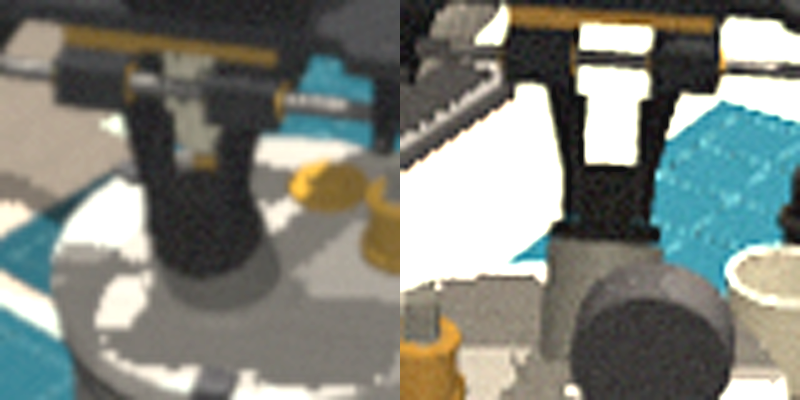

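The flange appears to sit on the rim (side crop, at about y=232), and the reaction is about 20 N purely along the neck axis. One firmer axial press will confirm it.

>>> move_arm(targets="-0.015 0.03 -0.05 0;-0.015 0.03 -0.05 0;-0.015 0.03 -0.05 0;0 0 0 0")

```text
time_s: 12.18
tcp_pos: [0.5395, -0.0783, 0.1817]
ee_rot: [[0.452, -0.892, 0.008], [-0.892, -0.452, -0.009], [0.012, -0.003, -1.0]]
wrist_force: [-1.3, -16.7, 21.5]
gripper_width: 0.245
gripper_force: 30.0
```

>>> move_arm(targets="0.015 -0.03 0.05 0;0.015 -0.03 0.05 0;0 0 0 0")

```text
time_s: 12.43
tcp_pos: [0.5394, -0.0784, 0.1819]
ee_rot: [[0.451, -0.893, 0.006], [-0.893, -0.451, -0.006], [0.008, -0.003, -1.0]]
wrist_force: [-0.9, -11.4, 13.8]
gripper_width: 0.244
gripper_force: 30.0
```

>>> move_arm(targets="0 0 0.03 0;0 0 0.03 0;0 0 0.02 0;0 0 0 0;0 0 0 0;0 0 0 0;0 0 0 0;0 0 0 0", gripper=60)

```text
time_s: 13.1
tcp_pos: [0.5368, -0.0744, 0.1786]
ee_rot: [[0.45, -0.893, -0.001], [-0.893, -0.45, 0.001], [-0.002, 0.001, -1.0]]
wrist_force: [0.6, -0.7, -0.4]
gripper_width: 0.675
gripper_force: 0.0
```

>>> move_arm(targets="0 0 0.8 0;0 0 1 0;0 0 1 0;0 0 1 0;0 0 1 0;0 0 0 0;0 0 0 0")

```text
time_s: 13.68
tcp_pos: [0.5379, -0.0742, 0.3002]
ee_rot: [[0.45, -0.893, 0.002], [-0.893, -0.45, 0.001], [-0.0, -0.003, -1.0]]
wrist_force: [0.4, 0.3, -0.9]
gripper_width: 0.689
gripper_force: 0.0
```

```bash
python3 - <<'E'
from h import *
import pickle
s=sense();c=capture('wrist');pickle.dump((s,c),open('w4.pkl','wb'));T=wristT(c,s);print(s['time_s'],s['tcp_pos'])
a,b=capture('scene'),capture('side')
pickle.dump((a,b),open('ab4.pkl','wb'))
o=[]
M=(.536,-.07,.185)
for x,TT,w in((c,T,160),(a,None,80),(b,None,80)):
    u,v=map(int,proj(x,M,TT));u0,v0=u-w//2,v-w*3//8;print(u0,v0,w);o.append(cv2.resize(x['image'][v0:v0+w*3//4,u0:u0+w],(400,300),interpolation=cv2.INTER_CUBIC))
p=(.568,.02,.179)
u,v=map(int,proj(c,p,T));u0,v0=u-40,v-30;print(u0,v0,80)
try:o.append(cv2.resize(c['image'][v0:v0+60,u0:u0+80],(400,300),interpolation=cv2.INTER_CUBIC))
except Exception: o.append(o[0])
cv2.imwrite('pics/t4.png',cv2.convertScaleAbs(np.vstack([np.hstack(o[:2]),np.hstack(o[2:])]),alpha=1.8,beta=25))
E
```

```text
13.6833 [ 0.53785174 -0.07424278  0.30020606]
242 185 160
250 200 80
318 178 80
194 293 80
```

View pics/t4.png

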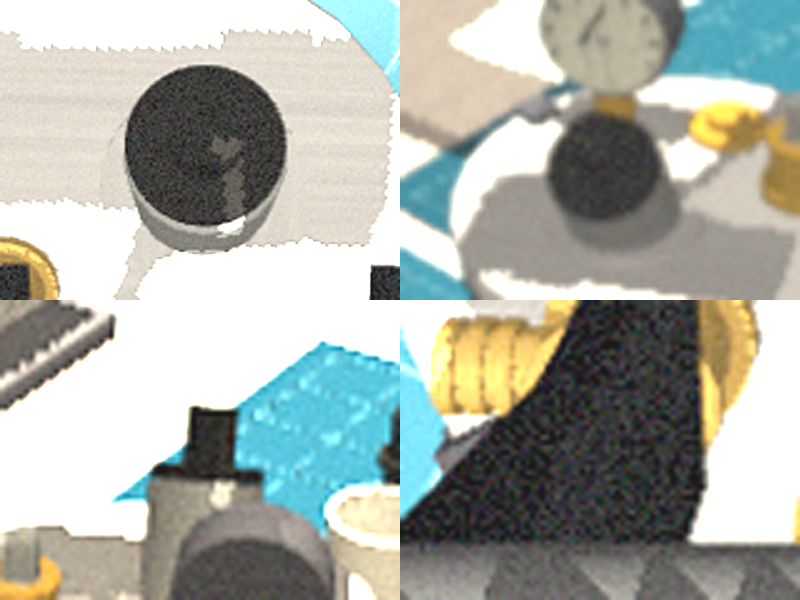

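The stopper is in the neck, with its flange disc at wrist (324,243) lying over the rim with no visible gap. Next I'll check its height numerically.

```bash
python3 - <<'E'
from h import *
import pickle
s,c=pickle.load(open('w4.pkl','rb'));a,b=pickle.load(open('ab4.pkl','rb'));T=wristT(c,s)
th=np.radians(117);d=-np.array([np.cos(th),np.sin(th),0]);ax=.5*d+np.array([0,0,.75**.5])
F=onz(c,324.2,243.4,.1792,T);print('flange top',F,'mouth->',F-.006*ax)
for n,x,TT in(('w',c,T),('sc',a,None),('sd',b,None)):
    g=x['image'];u,v=map(int,proj(x,F,TT));m=((g.max(2)<62)).astype(np.uint8)
    k,l,st,ce=cv2.connectedComponentsWithStats(m);i=l[v,u];print(n,i,st[i],ce[i],(u,v))
    for h,r in ((0,.024),(.006,.024),(.032,.011)):
        e1=np.array([-d[1],d[0],0]);e2=np.cross(ax,e1)
        q=np.array([proj(x,F+(h-.006)*ax+r*(np.cos(t)*e1+np.sin(t)*e2),TT) for t in np.linspace(0,6.28,60)]);print('  pred',h,q.min(0).round(1),q.max(0).round(1))
s1,w1=pickle.load(open('w1.pkl','rb'));print(onz(w1,482,38,.048,wristT(w1,s1)))
E
```

```text
flange top [ 0.53460338 -0.07080399  0.1792    ] mouth-> [ 0.53324141 -0.06813097  0.17400385]
w 33 [ 292  211   65   65 3269] [323.62129091 242.82471704] (324, 243)
  pred 0 [292.3 214.7] [356.1 276.9]
  pred 0.006 [291.7 212.3] [356.8 275.7]
  pred 0.032 [308.  218.9] [340.6 250.4]
sc 153 [279 222  27  28 573] [291.91099476 236.11518325] (289, 232)
  pred 0 [279.1 223.5] [301.9 244.3]
  pred 0.006 [278.5 222.2] [301.5 243.1]
  pred 0.032 [282.5 222.1] [293.3 231.9]
sd 257 [346 199  25  39 243] [357.00823045 211.69547325] (359, 210)
  pred 0 [348.  212.6] [370.4 214.1]
  pred 0.006 [348.2 209.8] [370.6 211.3]
  pred 0.032 [355.1 198. ] [365.4 198.8]
[ 0.45453445 -0.29796012  0.048     ]
```

The stopper matches the home prediction within about 1 px in all three views. To be sure, I'll press along the neck axis on the knob top with the fingers shut.

>>> move_arm(targets="0.14 -0.33 0 0;0.14 -0.34 0 0;0 0 0 0;0 0 0 0;0 0 0 0;0 0 0 0;0 0 0 0;0 0 0 0;0 0 0 0;0 0 0 0", gripper=0)

```text
time_s: 14.67
tcp_pos: [0.5444, -0.0915, 0.2994]
ee_rot: [[0.45, -0.893, 0.0], [-0.893, -0.45, 0.0], [0.0, -0.0, -1.0]]
wrist_force: [0.2, -0.5, -0.2]
gripper_width: 0.038
gripper_force: 0.0
```

>>> move_arm(targets="0 0 -1 0;0 0 -1 0;0 0 -1 0;0 0 -0.4 0;0 0 0 0;0 0 0 0")

```text
time_s: 15.17
tcp_pos: [0.5449, -0.0918, 0.2149]
ee_rot: [[0.45, -0.893, 0.0], [-0.893, -0.45, -0.001], [0.001, -0.0, -1.0]]
wrist_force: [0.1, 0.1, 0.9]
gripper_width: 0.008
gripper_force: 0.0
```

>>> move_arm(targets="-0.03 0.06 -0.12 0;-0.03 0.06 -0.12 0;-0.02 0.04 -0.08 0;-0.02 0.04 -0.08 0;0 0 0 0")

```text
time_s: 15.58
tcp_pos: [0.5426, -0.0869, 0.2051]
ee_rot: [[0.45, -0.893, 0.002], [-0.893, -0.45, -0.001], [0.002, -0.002, -1.0]]
wrist_force: [0.8, -2.1, 1.7]
gripper_width: 0.002
gripper_force: 0.9
```

>>> move_arm(targets="-0.02 0.035 -0.08 0;-0.02 0.035 -0.08 0;-0.02 0.035 -0.08 0;0 0 0 0")

```text
time_s: 15.92
tcp_pos: [0.5428, -0.0869, 0.2037]
ee_rot: [[0.452, -0.892, 0.008], [-0.892, -0.452, -0.006], [0.009, -0.004, -1.0]]
wrist_force: [-1.6, -7.9, 16.1]
gripper_width: 0.007
gripper_force: 8.7
```

>>> move_arm(targets="-0.02 0.035 -0.08 0;-0.02 0.035 -0.08 0;0 0 0 0")

```text
time_s: 16.17
tcp_pos: [0.5429, -0.0868, 0.2035]
ee_rot: [[0.453, -0.892, 0.012], [-0.892, -0.453, -0.01], [0.014, -0.006, -1.0]]
wrist_force: [-3.5, -12.6, 28.4]
gripper_width: 0.007
gripper_force: 14.3
```

It hits a solid stop at 28 N, so the stopper is home. I'll back off and go to the handle.

>>> move_arm(targets="0.05 -0.1 0.3 0;0 0 1 0;0 0 1 0;-0.3 -0.8 0.5 1;-0.4 -1 0 1;-0.4 -1 0 1;-0.4 -1 0 1;-0.4 -1 0 1;-0.4 -1 0 1;-0.4 -1 0 1", gripper=45)

```text
time_s: 17.0
tcp_pos: [0.4722, -0.2554, 0.264]
ee_rot: [[0.883, -0.47, -0.0], [-0.47, -0.883, 0.001], [-0.001, -0.001, -1.0]]
wrist_force: [0.3, -0.0, 0.4]
gripper_width: 0.513
gripper_force: 0.0
```

>>> move_arm(targets="-0.4 -1 0 1;-0.4 -0.9 0 1;-0.4 0 0 1;0 0 0 1;0 0 0 1;0 0 0 1;0 0 0 0.6;0 0 0 0;0 0 0 0")

```text
time_s: 17.75
tcp_pos: [0.443, -0.302, 0.264]
ee_rot: [[0.997, 0.081, -0.0], [0.081, -0.997, 0.001], [-0.0, -0.001, -1.0]]
wrist_force: [0.5, -0.9, -0.1]
gripper_width: 0.517
gripper_force: 0.0
```

```bash
python3 - <<'E'
from h import *
import pickle
s=sense();c=capture('wrist');pickle.dump((s,c),open('w5.pkl','wb'));T=wristT(c,s)
print(s['time_s'],s['tcp_pos'],s['joints'],np.degrees(np.arctan2(s['ee_rot'][1,1],s['ee_rot'][0,1])))
u,v=map(int,proj(c,(.4535,-.3,.048),T));print(u,v)
g=c['image'];m=((g.min(2)>70)&(np.ptp(g.astype(int),axis=2)<45)).astype(np.uint8)
k,l,st,ce=cv2.connectedComponentsWithStats(m)
for i in range(1,k):
    if st[i,4]>150 and abs(ce[i][0]-u)<90 and abs(ce[i][1]-v)<90:
        r=cv2.minAreaRect(np.argwhere(l==i)[:,::-1].astype(np.float32));print(st[i],ce[i],r)
u0,v0=max(0,u-100),max(0,v-75)
cv2.imwrite('pics/t5.png',cv2.resize(g[v0:v0+150,u0:u0+200],(800,600)));print(u0,v0)
E
```

```text
17.75 [ 0.4429744  -0.30198549  0.2639944 ] [-1.69590189e+01  1.17703687e+01 -8.05910216e+00 -3.11746339e-02
 -7.02075155e+01  1.11615780e+02] -85.35381273869862
320 199
[ 308  169   33   67 1452] [324.19283747 200.39600551] ((324.0384216308594, 202.00148010253906), (31.515161514282227, 65.87437438964844), 2.2025980949401855)
[251 207 112  61 240] [316.61666667 236.8125    ] ((307.9918518066406, 244.37423706054688), (57.28186798095703, 106.25631713867188), 76.82744598388672)
220 124
```

View pics/t5.png

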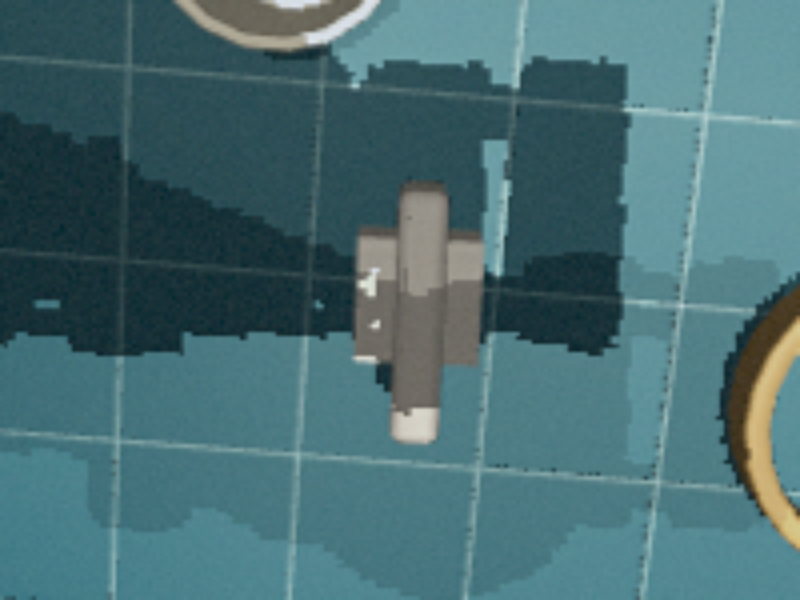

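The fin runs from image (326,172) to (324,234), 2° clockwise of the tool, with the hub centred at about (325,199). That is my tenth picture, so the rest goes by numbers.

```bash
python3 - <<'E'
from h import *
import pickle
s,c=pickle.load(open('w5.pkl','rb'));T=wristT(c,s)
A=onz(c,325.9,171.5,.048,T);B=onz(c,323.7,234.5,.048,T);print('fin',A,B,np.linalg.norm(A-B),(A+B)/2,np.degrees(np.arctan2(*(A-B)[1::-1])))
H=[onz(c,220+x/4,124+y/4,.022,T) for x,y in((357,235),(484,235),(482,364),(354,360))];print('hub',np.mean(H,0))
s1,w1=pickle.load(open('w1.pkl','rb'));T1=wristT(w1,s1)
# height check: fin ends in w1
for p,q in(((325.9,171.5),(435+103/4,2+85/4)),((323.7,234.5),(435+312/4,2+187/4))):print(tri(ray(c,*p,T),ray(w1,*q,T1)))
# stem yaw from w2, w1 with hough-ish: light top quad by threshold
s2,w2=pickle.load(open('w2.pkl','rb'));
g=w2['image'][185:212,265:300];cv2.imwrite('pics/x.png',g)
m=((g.min(2)>150)&(np.ptp(g.astype(int),axis=2)<50)).astype(np.uint8)
k,l,st,ce=cv2.connectedComponentsWithStats(m,connectivity=4)
for i in range(1,k):
    if st[i,4]>30: print(st[i],ce[i]+[265,185],cv2.minAreaRect(np.argwhere(l==i)[:,::-1].astype(np.float32)))
print('\n'.join(' '.join('%3d'%x for x in r) for r in g.min(2)[:, 5:32]))
E
```

```text
fin [ 0.4805824  -0.30310562  0.048     ] [ 0.4195803  -0.30607016  0.048     ] 0.061074097800189533 [ 0.45008135 -0.30458789  0.048     ] 2.782226495290219
hub [ 0.45013029 -0.3048145   0.022     ]
(array([ 0.47946449, -0.30336159,  0.03665197]), np.float64(0.00031279550022227174))
(array([ 0.41785646, -0.30624608,  0.04164871]), np.float64(2.915767917897045e-05))
[  8   8  15  12 155] [280.11612903 197.89677419] ((15.0, 13.5), (11.0, 14.0), 90.0)
 93  98  90  93  94  91  91 103 139 144 113 127 191 180 166 140  91  93  96  95  98  97  96  93  95  99 107
 94  92  91  93  91 106 160 198 198 185 191 119 180 157 153 140 166 120  94 102  99  93  93  93  99 100 102
 92  94  93  93 102 133 169 164 132 143 152 166 161 140 151 175 164 138  83  91  91  95 100  97  95  97  99
 96  93  93  90  61  69  79  75  63  68  68  77  77  71  72  80  79  73  61  66  76  99  92  92  97  96 100
 93  93  86  68  54  53  57  56  54  48  47  50  48  50  54  47  47  55  64  58  73  92  93  95  97  98  98
 92  93 115 119 120 116 114 114 115 115 116 119 118 117 116 115 116 116 106  53  70  95  92  92  96  96  96
[... 1568 characters left out ...]
  78  90  76  76  75  62  45  42  40  34  44  39  40
 43  42  51  78  76  79  75  78  81  73  81  77  79  76  82  81  77  79  77  55  37  41  39  45  41  39  41
 37  45  41  44  44  48  43  45  37  45  42  46  48  41  42  46  41  45  43  36  36  37  39  39  40  35  35
 44  46  41  33  43  42  40  43  38  44  35  47  38  37  34  34  37  40  38  40  41  42  35  40  35  48  79
 97  62  38  45  39  43  46  37  42  39  42  38  38  37  36  43  38  42  39  43  36  39  42  35  49  73 103
105  96  60  40  44  45  44  47  38  38  42  34  40  45  37  42  41  46  38  47  42  34  39  45  87 103 102
104 103  99  75  33  37  40  41  39  41  44  47  40  50  41  42  40  44  38  41  36  41  72 103  98 105 102
```

>>> move_arm(targets="0.28 -0.11 -0.9 -0.4;0 0 -1 0;0 0 -1 0;0 0 -1 0;0 0 -1 0;0 0 -1 0;0 0 -1 0;0 0 -1 0;0 0 -0.8 0;0 0 0 0")

```text
time_s: 18.63
tcp_pos: [0.4471, -0.3037, 0.0427]
ee_rot: [[0.999, 0.046, -0.008], [0.046, -0.999, 0.004], [-0.008, -0.004, -1.0]]
wrist_force: [-0.9, -0.2, -0.5]
gripper_width: 0.513
gripper_force: 0.0
```

>>> move_arm(targets="0 0 -0.4 0;0 0 -0.34 0;0 0 0 0;0 0 0 0")

```text
time_s: 18.97
tcp_pos: [0.4504, -0.3052, 0.0287]
ee_rot: [[0.999, 0.048, 0.001], [0.048, -0.999, -0.0], [0.001, 0.0, -1.0]]
wrist_force: [1.0, -0.2, 0.0]
gripper_width: 0.515
gripper_force: 0.0
```

>>> move_arm(targets="0 0 -0.1 0;0 0 0 0;0 0 0 0;0 0 0 0;0 0 0 0;0 0 0 0;0 0 0 0;0 0 0 0;0 0 0 0;0 0 0 0", gripper=2)

```text
time_s: 19.8
tcp_pos: [0.4501, -0.305, 0.0258]
ee_rot: [[0.999, 0.048, -0.0], [0.048, -0.999, 0.0], [-0.0, -0.0, -1.0]]
wrist_force: [-0.9, 0.4, 0.7]
gripper_width: 0.135
gripper_force: 30.0
```

>>> move_arm(targets="0 0 0.4 0;0 0 1 0;0 0 1 0;0 0 1 0;0 0 1 0;0 0 1 0;0 0 1 0;0 0 1 0;0 0 1 0;0 0 1 0")

```text
time_s: 20.63
tcp_pos: [0.4495, -0.3048, 0.2627]
ee_rot: [[0.999, 0.048, 0.0], [0.048, -0.999, 0.0], [0.0, -0.0, -1.0]]
wrist_force: [1.0, 0.3, -1.8]
gripper_width: 0.138
gripper_force: 30.0
```

>>> move_arm(targets="0.25 0.93 0.4 0.4;0.25 0.93 0.4 0.4;0.25 0.93 0.4 0.4;0.25 0.93 0.4 0.4;0.25 0.93 0.2 0.4;0.25 0.93 0 0.4;0.25 0.93 0 0.4;0.25 0.93 0 0.4;0.25 0.93 0 0.4;0.25 0.93 0 0.4")

```text
time_s: 21.47
tcp_pos: [0.5123, -0.0714, 0.3064]
ee_rot: [[0.922, 0.388, 0.0], [0.388, -0.922, 0.0], [0.0, -0.0, -1.0]]
wrist_force: [0.1, -0.2, -1.7]
gripper_width: 0.14
gripper_force: 30.0
```

>>> move_arm(targets="0.25 0.93 0 0.4;0.25 0.93 0 0.4;0.2 0.93 0 0;0 0 0 0;0 0 0 0;0 0 0 0")

```text
time_s: 21.97
tcp_pos: [0.5297, -0.0031, 0.3061]
ee_rot: [[0.893, 0.45, -0.0], [0.45, -0.893, -0.0], [-0.0, 0.0, -1.0]]
wrist_force: [-0.2, -0.3, -0.6]
gripper_width: 0.132
gripper_force: 30.0
```

```bash
python3 - <<'E'
from h import *
import pickle
s=sense();c=capture('wrist');pickle.dump((s,c),open('w6.pkl','wb'));T=wristT(c,s);cv2.imwrite('pics/w6.png',c['image'])
print(s['time_s'],s['tcp_pos'],np.degrees(np.arctan2(s['ee_rot'][1,1],s['ee_rot'][0,1])),s['gripper_width'])
u,v=map(int,proj(c,(.5688,.0195,.179),T));print(u,v)
g=c['image'][v-16:v+17,u-18:u+18].astype(int)
print(u-18,v-16)
print('\n'.join(' '.join('%3d'%x for x in r) for r in g.min(2)))
print('sat');sat=np.ptp(g,axis=2);print('\n'.join(''.join('#' if x>40 else '.' for x in r) for r in sat))
E
```

```text
21.9667 [ 0.52969902 -0.00309208  0.30606485] -63.258114606062904 0.13239147019040653
317 174
299 158
 62  62  60  67  64  65  61  62  67  62  65  69  60  64  68  78  91  79  73  75  59  60  62  63  68  62  63  66  63  60  59  62  64  64  48  55
 62  61  63  60  67  63  61  66  65  60  58  66  93 118 115 119 122 130 129 120 101 102  71  64  67  65  66  64  63  66  67  63  64  67  60  49
 65  63  62  61  62  65  66  66  63  68 111 130 119 120 116 121 119 132 127 121 120 121 121  85  58  64  57  60  65  63  65  61  66  67  63  60
 67  62  65  66  66  68  65  67  80 115 122 126 120 124 124 128 121 131 125 127 122 123 129 120 102  75  60  66  65  60  66  65  66  71  65  64
 66  65  61  66  63  61  59  52  57  62  63  65  65  62  66  71  64  66  64  68  66  63  68  67  60  55  62  61  68  64  64  63  63  66  63  59
 64  63  64  65  63  64  59  65  74  74  71  66  65  63  46  53  53  54  56  54  52  54  52  59  56  45  56  62  61  63  64  65  63  63  60  64
 63  59  61  65  63  63  99 117 119 118 114 115 120 114 115 118 115 115 115 116 119 112 117 119 120 116  96  84  63  61  63  59  60  6
[... 4278 characters left out ...]
###........................#######
#####........................#######
#####........................#######
######.......................#######
######......................########
#######.....................########
#######....................#########
#######...................##########
#######...................##########
#######...................##########
#######...................##########
###############...#################.
##################################..
.################################...
.###############################....
..#############################.....
...###########################......
.....########################.......
.......###################..........
```

The new view gives the stem outline directly, at about (315,173.5) and square to the tool within a degree.

```bash
python3 - <<'E'
from h import *
import pickle
s,c=pickle.load(open('w6.pkl','rb'));T=wristT(c,s)
p=onz(c,315.1,173.6,.1765,T);print(p,(p-s['tcp_pos'])/.025)
s2,w2=pickle.load(open('w2.pkl','rb'));print(tri(ray(c,315.1,173.6,T),ray(w2,280.3,197.,wristT(w2,s2))))
E
```

```text
[0.56855729 0.02124773 0.1765    ] [ 1.55433102  0.97359266 -5.18259389]
(array([0.56877524, 0.02090319, 0.17406748]), np.float64(0.0010981478217748095))
```

>>> move_arm(targets="0.78 0.49 0 0;0.77 0.48 0 0;0 0 -1 0;0 0 -1 0;0 0 -1 0;0 0 -0.6 0;0 0 0 0;0 0 0 0;0 0 0 0")

```text
time_s: 22.77
tcp_pos: [0.5698, 0.0209, 0.2174]
ee_rot: [[0.893, 0.449, 0.003], [0.449, -0.893, 0.0], [0.003, 0.001, -1.0]]
wrist_force: [0.2, 0.6, -0.9]
gripper_width: 0.136
gripper_force: 30.0
```

```bash
python3 -c "
from h import *
s=sense();print(s['time_s'],s['tcp_pos'],s['wrist_force'],(np.array([.5686,.0212,.21])-s['tcp_pos'])/.025)"
```

```text
22.7667 [0.56981291 0.02088339 0.21744977] [ 0.22626836  0.58483529 -0.85888107] [-0.04851644  0.01266428 -0.29799088]
```

>>> move_arm(targets="-0.04 0.01 -0.2 0;0 0 -0.1 0;0 0 -0.1 0;0 0 -0.1 0;0 0 -0.1 0;0 0 -0.1 0;0 0 0 0")

```text
time_s: 23.35
tcp_pos: [0.5682, 0.0219, 0.1979]
ee_rot: [[0.893, 0.45, 0.001], [0.45, -0.893, 0.0], [0.001, 0.0, -1.0]]
wrist_force: [1.5, -0.0, -1.5]
gripper_width: 0.138
gripper_force: 30.0
```

It's going on freely, about 7 mm down already. I'll continue to the shoulder.

>>> move_arm(targets="0 0 -0.15 0;0 0 -0.15 0;0 0 -0.1 0;0 0 -0.1 0;0 0 0 0")

```text
time_s: 23.77
tcp_pos: [0.5683, 0.0219, 0.1868]
ee_rot: [[0.893, 0.45, 0.001], [0.45, -0.893, -0.0], [0.001, 0.001, -1.0]]
wrist_force: [-2.0, 1.4, 3.0]
gripper_width: 0.131
gripper_force: 30.0
```

>>> move_arm(targets="0 0 -0.1 0;0 0 -0.1 0;0 0 0 0")

```text
time_s: 24.02
tcp_pos: [0.5685, 0.0219, 0.1867]
ee_rot: [[0.892, 0.452, 0.004], [0.452, -0.892, -0.001], [0.003, 0.002, -1.0]]
wrist_force: [-9.6, 2.9, 23.4]
gripper_width: 0.135
gripper_force: 30.0
```

There's a hard stop at 0.187 m, the predicted home height. I'll unload, release and lift clear.

>>> move_arm(targets="0 0 0.1 0;0 0 0.1 0;0 0 0 0;0 0 0 0")

```text
time_s: 24.35
tcp_pos: [0.5683, 0.0219, 0.1868]
ee_rot: [[0.893, 0.45, 0.001], [0.45, -0.893, 0.0], [0.001, 0.0, -1.0]]
wrist_force: [-0.9, 2.4, 6.6]
gripper_width: 0.139
gripper_force: 30.0
```

>>> move_arm(targets="0 0 0 0;0 0 0 0;0 0 0 0;0 0 0 0;0 0 0 0;0 0 0 0;0 0 0 0", gripper=45)

```text
time_s: 24.93
tcp_pos: [0.5678, 0.0217, 0.1856]
ee_rot: [[0.893, 0.45, -0.0], [0.45, -0.893, -0.0], [-0.001, -0.0, -1.0]]
wrist_force: [-0.2, 0.4, 0.0]
gripper_width: 0.502
gripper_force: 0.0
```

>>> move_arm(targets="0 0 0.4 0;0 0 1 0;0 0 1 0;0 0 1 0;0 0 1 0;-0.9 -0.45 0 0;-0.9 -0.45 0 0;0 0 0 0;0 0 0 0")

```text
time_s: 25.68
tcp_pos: [0.5224, -0.0012, 0.2974]
ee_rot: [[0.893, 0.45, 0.002], [0.45, -0.893, 0.001], [0.002, 0.001, -1.0]]
wrist_force: [0.1, -0.0, 0.1]
gripper_width: 0.517
gripper_force: 0.0
```

```bash
python3 - <<'E'
from h import *
import pickle
s=sense();c=capture('wrist');T=wristT(c,s);a=capture('scene');b=capture('side')
print(s['time_s'],s['tcp_pos'],s['wrist_force'],s['gripper_width'])
a0,b0=pickle.load(open('ab4.pkl','rb'))
# fin top predicted ends vs bright blob, in side and scene
x=np.array([.8925,.451,0]);C=np.array([.5685,.0217,.209])
for n,i,i0 in(('scene',a,a0),('side',b,b0)):
    print(n,[np.round(proj(i,C+k*x),1) for k in(-.031,.031)])
    u,v=map(int,proj(i,C));d=np.abs(i['image'].astype(int)-i0['image']).max(2)>40
    m=np.zeros(d.shape,np.uint8);m[v-25:v+30,u-30:u+30]=d[v-25:v+30,u-30:u+30]
    k,l,st,ce=cv2.connectedComponentsWithStats(m)
    print([ (st[j].tolist(),ce[j].round(1)) for j in range(1,k) if st[j,4]>25])
    # stopper unchanged?
    u,v=map(int,proj(i,(.537,-.075,.19)));w=slice(v-20,v+16),slice(u-14,u+15)
    k,l,st,ce=cv2.connectedComponentsWithStats((i['image'].max(2)<62).astype(np.uint8));j=l[v,u];print('stopper blob',st[j],ce[j])
print('fin wrist pred',[np.round(proj(c,C+k*x+q,T),1) for k in(-.031,.031) for q in(0,)])
E
```

```text
25.6833 [ 0.52238594 -0.0012339   0.29737952] [ 0.08709177 -0.03955799  0.09176556] 0.5170492703170569
scene [array([316.7, 206.2]), array([345.3, 209.9])]
[([302, 183, 7, 5, 26], array([304.6, 184.6])), ([306, 206, 40, 30, 417], array([324.8, 216.1])), ([346, 224, 14, 14, 110], array([354.5, 230.9]))]
stopper blob [280 222  26  29 558] [292.28315412 236.2078853 ]
side [array([337.3, 212.3]), array([306.6, 210.3])]
[([302, 211, 45, 29, 672], array([323.2, 223.5]))]
stopper blob [346 200  25  37 223] [356.79372197 211.61883408]
fin wrist pred [array([321.4, 221.2]), array([321.1, 119.9])]
```

The handle's fin top matches the home prediction in both views, the stopper hasn't moved, and the arm is clear. Handing in.

```bash
python3 -c "
from station import *
print(finish_job())"
```

```text
the job is handed in; nothing more can be done
None
```

I seated the fitting stopper in the slanted neck and then fitted the wing handle on the valve stem. Both pressed to a hard stop (28 N and 23 N), and I handed the job in at about 26 s; the gauge and the other items were never touched as far as I could tell, though I didn't check them again afterwards.

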